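# Take the keyhole-hung utensil holder down for washing

## Robot

A 6-joint arm with a two-finger parallel gripper is mounted at the origin on the work surface. World frame = base frame: x ahead of the robot, y to its left, z up, the work surface at z = 0. Lengths are in m, angles in degrees, forces in N, time in s.
With the tool pointing down it reaches from about 0.3 to 0.875 m from the base axis. Payload 6.4 kg.
Tool frame: the origin (TCP) lies at the very end of the fingers, on their centre line; the grasp point (between the pads) lies 19 mm behind it (robot.pinch_z is the distance from the TCP to the grasp point, in m); z points along the fingers, y is the direction in which the jaws open and shut (so a half turn about z gives the same grasp; the last joint's range is limited). The gripper opens to 85 mm and grips with 20 to 120 N. Pads are 22 mm wide; open, the fingers measure 114 mm over their backs; the gripper's body (76 mm by 85 mm) begins 54 mm behind the grasp point. The pads swing forward as they close: fully open they stand 13 mm farther back than shut.
Start: joints at [55.903, 10.359, 92.074, -0, 77.567, -11.82], TCP at [0.218, 0.532, 0.231] pointing down, gripper open.
Joint ranges: [-171.53, 171.53], [-51.25, 118.39], [17.06, 147.69], [-65.23, 245.23], [0, 150.52], [-178.68, 178.68]. Speed limits (degrees/s): [147.25, 147.25, 172.46, 180, 180, 180].

## Interface

Orientations are given as a 3x3 rotation matrix whose columns are the frame's x, y, z axes.
In Python, from plant import robot gives the robot as it stands.
- The arm moves only by the tool jog_arm, never from a script. Its argument "commands" is a list of rows, each a list of 4 numbers: the shift along the tool's x, y, z in cm, then the turn about the tool's z in degrees. In form: [[tx, ty, tz, roll], ...]. A call has 1 to 12 rows; each row is the pose to reach, as a shift and turn from the pose commanded when the call began, along the tool's axes at that moment; what a row does not reach only later rows make up. A row lasts 1/12 s, in which the tool goes at most 41.7 mm and 7.16 degrees, less where a joint would pass 70% of its speed; a pose out of reach is approached as far as the arm can. A call with a gripper value outside its range is refused whole. "grip" is the closure in counts, from 0 (fully open) to 255 (shut), set as the call begins (left out, the last holds). The fingers move at their own pace and stop on an object; the grip force is fixed at half the most. Time passes only in rows, so rows that repeat a pose let the fingers close. It gives the time, the measured TCP pose, the force and the opening at its end, in the units of the state.
- robot.observe(): the state, without advancing time (a new reading comes with each control period).
- robot.capture(name): name is "scene" or "side" or "wrist"; returns a dict with "pixels" (420x560x3 uint8, red, green, blue), "fx", "fy", "cx", "cy" (pixels), "cam_to_world" (4x4, takes a point from camera to world coordinates). Camera axes: x right, y up, looking along -z (the intrinsics and any distortion apply to the point x, -y, -z); pixel columns grow to the right and rows downward; lengths in m; the calibration is good to about 2 mm. A picture is of the moment at which its call begins. There is no depth.
- robot.finish_job(): hands the job in, once; it reports no verdict.
The state is a dict: "t": time; "joint_pos": joint angles; "dq": joint speeds; "effort": joint torques, N m; "position": TCP position; "ee_rot": TCP orientation; "ft_force": force on the tool from outside, world axes, zero at the start; "torque": the same for the moment, N m; "finger_gap": finger opening in m.
Only numpy, scipy, OpenCV 4.12 (cv2) and the standard library are available. Lean on these libraries where they do the work, as an engineer would, in place of code of your own. Each camera call takes 0.05 s, during which the arm holds its last target.

## Task

Take the empty steel utensil holder down from the end panel of the white counter-top cupboard so that it can be washed: it hangs by two sideways keyhole slots on two headed studs, so slide it along until the heads can pass the wide ends and draw it straight off, without wrenching it against the studs. Then set it down, not dropped, upright inside the steel pan. Leave the tin, the jar and the serving spoon where they are.

Things in the scene. Friction and masses are not known exactly. Their poses are not given: they have to be found in the camera images.
- holder_mid (a point): Centre of the empty steel utensil holder (open pocket 56 mm wide in x, 66 deep in y, 140 high; 0.3 to 0.5 kg), hung upright: rim 70 mm above this point, foot 70 below. x along the cupboard's end panel, +y into the panel, z up, as the cabinet's axes. Grip from above across its plain, parallel side walls (56 mm), 15 to 25 mm below the rim; beside them is 60 mm of free room.
- hole_a (a point): Centre of the wide hole of the keyhole in the holder's -x ear (-46 mm in x from holder_mid, 42 mm above it). The 4 mm back sheet runs on as a flat ear 62 mm long and 53 mm high on either side of the pocket, whole width 180 mm. Each ear has one keyhole: round hole 25 mm across, and from it an 10.4 mm wide slot running towards -x to a blind end. Axes as holder_mid.
- hole_b (a point): Centre of the wide hole in the +x ear (+74 mm in x, 42 mm above holder_mid), same shape. With a stud against the slot's blind end, the holder must slide 36 mm towards its own -x to bring the hole's centre to the stud. Slid on, it meets a hard stop 8.5 mm farther (shank on the hole's far rim), where the heads cannot pass: ease back 8.5 mm (within 2 mm) and they can.
- panel (a point): Point on the face of the cupboard's end panel, midway along it, at the studs' height, 173.2 mm above the worktop; axes as the cabinet's. A 3 mm wall plate here carries two fixed studs 120 mm apart: 8 mm shanks, heads 20 mm across, 4 mm thick. Where along x they stand is not given and differs: 3 to 20 mm from the blind ends of the slots. Find it by touch (or by eye).
- cabinet: White counter-top cupboard, fixed, 290 (x) x 360 x 210 mm high. Origin at worktop height at the foot of the end panel, midway along it; -y is straight out of the panel, the way to draw the holder off; cupboard at y above 0. Holder foot 60 mm up, its centre 36 mm out. The slots' upper edges rest on the shanks (raise 1.2 mm to centre); 2 mm play under the heads. Over 30 N while sliding is wrenching.
- pan: Shallow steel draining pan, fixed, outside 325 mm (x) x 265 mm (y) x 40 mm high over its flat rim; inside 299 mm x 239 mm, floor 3 mm thick. Origin at the centre of its underside, on the worktop; z up.
- holder: The holder of holder_mid; origin at the centre of its foot, same axes.
- tin: Upright food tin, 74 mm across and 110 mm high, standing on the cupboard's top well back from the end panel; origin at its underside. To be left alone.
- jar: Upright glass jar, 80 mm across and 120 mm high, standing on the cupboard's top well back from the end panel; origin at its underside. To be left alone.
- spoon: Steel serving spoon, 260 mm long, lying on the worktop beyond the pan, across the robot's view; origin at the middle of its length, underside. To be left alone.
There are look-alikes about, which are no part of the job. What is shaped like the holder but orange is not meant.

How it is judged:
By the outcome, as a careful person would: the job done as asked, in the order asked, and still so for the second after the job is handed in, with the robot touching nothing.
It also fails if it takes over 48 s, if anything falls off the work surface, if the arm or the gripper's body presses on something with over 40 N, if the wrist force passes 120 N, or if a joint passes its speed limit or range.

## Working session

There is one attempt and no reset: what is moved stays moved. The work goes in short steps, Python scripts to look and compute and a tool call to move; the robot and the scene stay as the last step left them, time stands still between calls to the robot, and variables do not carry over. Pictures are saved under pics/ and viewed, and the job is handed in when it is done.

Besides the shell and the picture viewer there is one more tool, called by a JSON object that holds its "fn" and its "kwargs", one argument or row to a line. jog_arm: Moves the arm, as the interface text tells. Its arguments: {"type":"object","properties":{"commands":{"type":"array","items":{"type":"array","items":{"type":"number"}}},"grip":{"type":"number"}},"required":["commands"]}

```bash
ls; mkdir -p pics; python3 - <<'E'
from plant import robot
import cv2,numpy as np
s=robot.observe();print({k:np.round(v,3).tolist() for k,v in s.items()})
for n in ["scene","side","wrist"]:
    c=robot.capture(n);cv2.imwrite(f"pics/{n}0.png",c["pixels"][:,:,::-1])
    print(n,c["fx"],c["fy"],c["cx"],c["cy"],[k for k in c],np.round(c["cam_to_world"],3).tolist())
E
```

```text
pics
{'t': 0.0, 'joint_pos': [55.901, 10.401, 92.133, -0.0, 77.567, -11.818], 'dq': [0.056, 0.04, -0.032, -0.042, 0.031, -0.122], 'effort': [-0.002, -44.489, -35.132, -0.001, 0.01, 0.0], 'position': [0.218, 0.532, 0.23], 'ee_rot': [[-0.925, 0.379, -0.001], [0.379, 0.925, -0.001], [0.0, -0.002, -1.0]], 'ft_force': [-0.083, -0.447, 0.552], 'torque': [0.038, 0.047, -0.049], 'finger_gap': 0.085}
scene 489.4790913368766 489.4790913368766 277.47501094256523 218.62065195343632 ['pixels', 'fx', 'fy', 'cx', 'cy', 'cam_to_world'] [[-0.824, -0.426, 0.374, 1.079], [0.567, -0.639, 0.52, 0.87], [0.018, 0.64, 0.768, 1.244], [0.0, 0.0, 0.0, 1.0]]
side 528.3088421673451 528.3088421673451 273.1048398846673 212.8057881202102 ['pixels', 'fx', 'fy', 'cx', 'cy', 'cam_to_world'] [[0.724, 0.451, -0.521, -0.151], [-0.689, 0.473, -0.549, -0.601], [-0.001, 0.757, 0.654, 0.991], [0.0, 0.0, 0.0, 1.0]]
wrist 327.94845940064863 327.94845940064863 281.53733926330364 209.9987425099429 ['pixels', 'fx', 'fy', 'cx', 'cy', 'cam_to_world'] [[0.379, -0.893, -0.242, 0.157], [0.925, 0.365, 0.101, 0.557], [-0.002, -0.263, 0.965, 0.375], [0.0, 0.0, 0.0, 1.0]]
```

View pics/scene0.png

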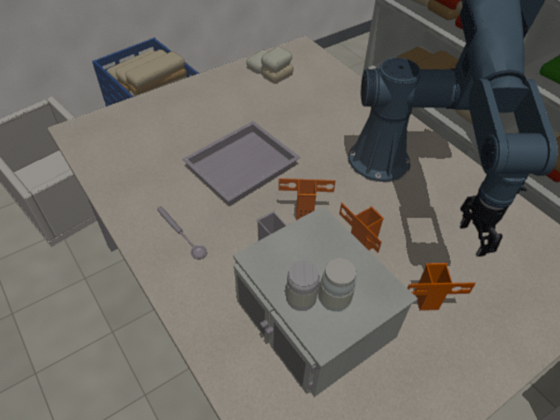

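View pics/side0.png

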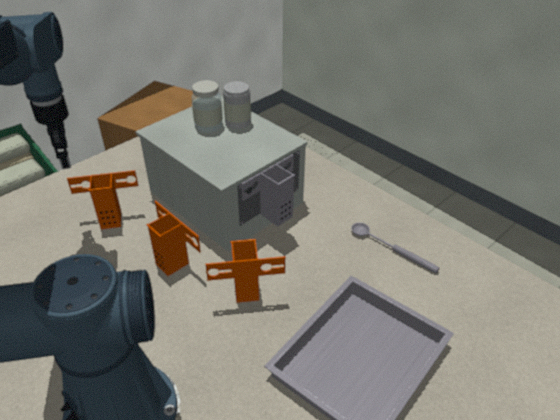

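View pics/wrist0.png

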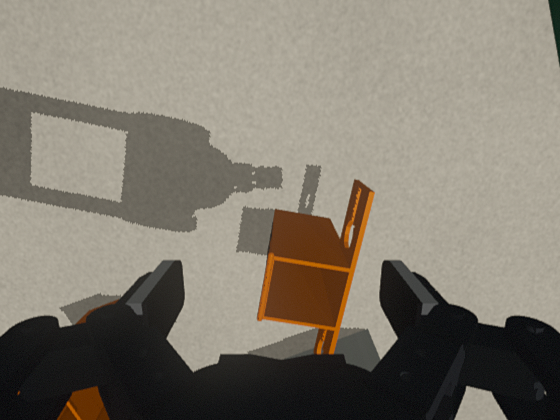

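The steel holder hangs on the cupboard's end panel at scene (270,228) and side (278,193). The look-alikes are the three orange ones, at side (105,200), (168,245) and (245,270), which I reject by colour. The pan is at side (360,350) and the spoon at side (395,248). Next is a close crop.

```bash
python3 - <<'E'
import cv2
a=cv2.imread("pics/side0.png")[120:270,200:330];cv2.imwrite("pics/s_crop.png",cv2.resize(a,None,fx=4,fy=4,interpolation=cv2.INTER_CUBIC)[:600])
a=cv2.imread("pics/scene0.png")[190:290,220:350];cv2.imwrite("pics/c_crop.png",cv2.resize(a,None,fx=6,fy=6,interpolation=cv2.INTER_CUBIC)[:600])
E
```

```text
(no output)
```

View pics/s_crop.png

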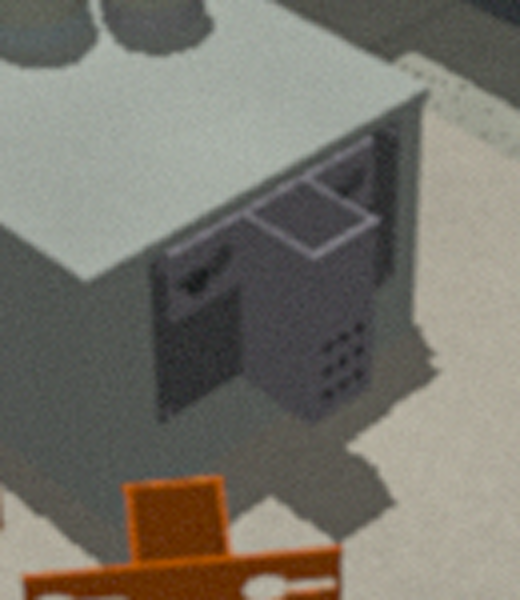

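View pics/c_crop.png

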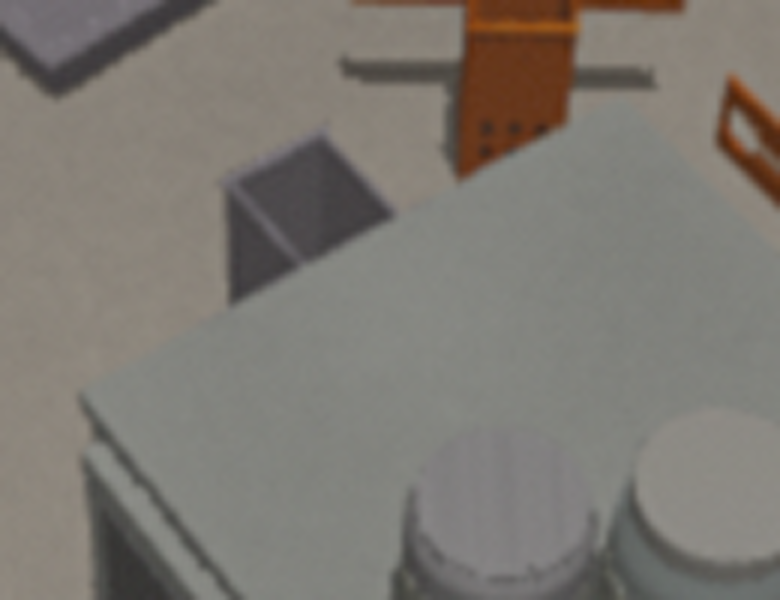

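```bash
cat > h.py <<'E'
import numpy as np
from plant import robot
def ray(c,u,v):
    M=np.array(c["cam_to_world"]);d=np.array([(u-c["cx"])/c["fx"],-(v-c["cy"])/c["fy"],-1.])
    d=M[:3,:3]@d;return M[:3,3],d/np.linalg.norm(d)
def tri(obs):
    A=np.zeros((3,3));b=np.zeros(3)
    R=[ray(*o) for o in obs]
    for o,d in R:
        P=np.eye(3)-np.outer(d,d);A+=P;b+=P@o
    p=np.linalg.solve(A,b)
    return p,[np.linalg.norm((np.eye(3)-np.outer(d,d))@(p-o)) for o,d in R]
def onz(c,u,v,z):
    o,d=ray(c,u,v);return o+d*(z-o[2])/d[2]
def proj(c,p):
    M=np.array(c["cam_to_world"]);q=M[:3,:3].T@(np.asarray(p)-M[:3,3])
    return c["cx"]+c["fx"]*q[0]/-q[2],c["cy"]-c["fy"]*q[1]/-q[2]
E
python3 - <<'E'
from h import *
S=robot.capture("side");C=robot.capture("scene")
np.set_printoptions(precision=4,suppress=True)
f=lambda x,y:(200+x/4,120+y/4); g=lambda x,y:(220+x/6,190+y/6)
for n,a,b in [("L",f(88,280),g(620,100)),("R",f(426,93),g(80,395)),("rimFR",f(378,218),g(225,182)),("rimFL",f(318,258),g(322,132))]:
    print(n,tri([(S,*a),(C,*b)]))
print("z.21",onz(S,*f(88,280),.21),onz(S,*f(426,93),.21),onz(C,*g(620,100),.21),onz(C,*g(80,395),.21))
print("rim z.2 side",[onz(S,*f(*p),.2) for p in [(245,212),(305,178),(378,218),(318,258)]])
print("rim z.2 scene",[onz(C,*g(*p),.2) for p in [(225,182),(322,132),(392,213)]])
# pan rim
for n,p in [("pan",(352,279)),("pan",(451,336)),("pan",(268,367))]: print(n,onz(S,*p,.04))
for p in [(254,123),(299,157),(230,203),(184,160)]: print("panC",onz(C,*p,.04))
E
```

```text
L (array([0.4415, 0.2024, 0.2073]), [np.float64(0.0014113003757767095), np.float64(0.0014113003757766664)])
R (array([0.7381, 0.2051, 0.2037]), [np.float64(0.0001885060652362893), np.float64(0.00018850606523621193)])
rimFR (array([0.6192, 0.1346, 0.1982]), [np.float64(0.0015847630446718186), np.float64(0.0015847630446717252)])
rimFL (array([0.5645, 0.133 , 0.1968]), [np.float64(0.002149080381699731), np.float64(0.0021490803816996023)])
z.21 [0.4405 0.1987 0.21  ] [0.7312 0.1986 0.21  ] [0.442  0.2049 0.21  ] [0.7401 0.2093 0.21  ]
rim z.2 side [array([0.563 , 0.1941, 0.2   ]), array([0.6154, 0.1944, 0.2   ]), array([0.6188, 0.1321, 0.2   ]), array([0.5633, 0.1287, 0.2   ])]
rim z.2 scene [array([0.6189, 0.1371, 0.2   ]), array([0.5645, 0.1368, 0.2   ]), array([0.5653, 0.1949, 0.2   ])]
pan [ 0.5761 -0.11    0.04  ]
pan [ 0.6041 -0.3646  0.04  ]
pan [ 0.2645 -0.1471  0.04  ]
panC [ 0.2962 -0.3876  0.04  ]
panC [ 0.2641 -0.1398  0.04  ]
panC [ 0.5832 -0.0872  0.04  ]
panC [ 0.6136 -0.3522  0.04  ]
```

```bash
python3 - <<'E'
from h import *
S=robot.capture("side");C=robot.capture("scene")
np.set_printoptions(precision=3,suppress=True)
print("jar/tin bases side",onz(S,208,126,.21),onz(S,237,122,.21),"tops scene",onz(C,304,274,.32),onz(C,340,274,.33))
print("decoys side base",onz(S,247,300,0),onz(S,172,272,0),onz(S,108,228,0))
print("head px pred", [proj(S,[x,.195,.173]) for x in (.53,.55,.65,.67)])
E
```

```text
jar/tin bases side [0.595 0.449 0.21 ] [0.668 0.409 0.21 ] tops scene [0.67  0.411 0.32 ] [0.608 0.46  0.33 ]
decoys side base [0.372 0.042 0.   ] [0.294 0.242 0.   ] [0.262 0.501 0.   ]
head px pred [(np.float64(251.51862359885357), np.float64(186.92864341712192)), (np.float64(257.41370439193304), np.float64(183.5619333496168)), (np.float64(285.5620338496473), np.float64(167.48628188780975)), (np.float64(290.9401224442716), np.float64(164.4148286455213))]
```

{"fn": "jog_arm", "kwargs": {
  "commands": [
    [0,0,-2,7],
    [0,0,-5,14],
    [0,0,-8,21],
    [0,0,-11,28],
    [0,0,-14,35],
    [0,0,-14,42],
    [0,0,-14,49],
    [0,0,-14,56],
    [0,0,-14,63],
    [0,0,-14,67.5],
    [0,0,-14,67.5]
  ]
}}

```text
t: 1.27
position: [0.2179, 0.5321, 0.3712]
ee_rot: [[-0.001, 1.0, -0.0], [1.0, 0.001, -0.0], [-0.0, -0.0, -1.0]]
ft_force: [0.7, -0.2, 0.3]
finger_gap: 0.0857
```

{"fn": "jog_arm", "kwargs": {
  "commands": [
    [-4,3.2,0,0],
    [-8,6.5,0,0],
    [-11,9,0,0],
    [-14,12,0,0],
    [-17,15,0,0],
    [-20,18,0,0],
    [-23,21,0,0],
    [-26,24,0,0],
    [-29,27,0,0],
    [-32,30,0,0],
    [-35,32,0,0],
    [-38,34,1,0]
  ]
}}

```text
t: 2.27
position: [0.5547, 0.1612, 0.365]
ee_rot: [[-0.007, 1.0, 0.003], [1.0, 0.007, 0.0], [0.0, 0.003, -1.0]]
ft_force: [0.6, 0.3, 0.7]
finger_gap: 0.0856
```

{"fn": "jog_arm", "kwargs": {
  "commands": [
    [-4,2,1,0],
    [-7,3,1,0],
    [-8,3.2,1,0],
    [-8,3.2,1,0],
    [-8,3.2,1,0]
  ]
}}

```text
t: 2.68
position: [0.585, 0.0831, 0.3535]
ee_rot: [[-0.004, 1.0, -0.0], [1.0, 0.004, 0.001], [0.001, -0.0, -1.0]]
ft_force: [-0.5, 0.7, -0.1]
finger_gap: 0.0853
```

```bash
python3 - <<'E'
from h import *
import cv2
print(robot.observe()["position"])
c=robot.capture("wrist");cv2.imwrite("pics/w1.png",c["pixels"][:,:,::-1]);np.save("w1.npy",c,allow_pickle=True)
E
```

```text
[0.58496791 0.0830627  0.35352249]
```

View pics/w1.png

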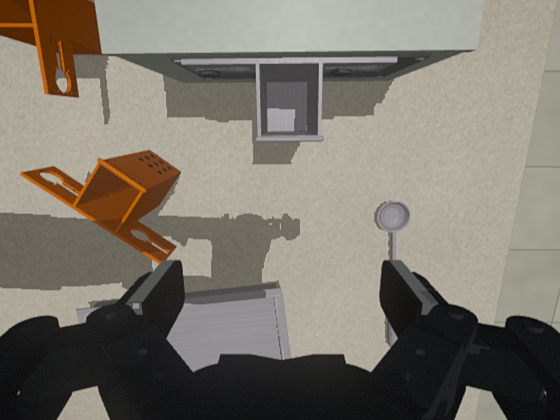

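```bash
python3 - <<'E'
import cv2
a=cv2.imread("pics/w1.png")[40:150,160:420];cv2.imwrite("pics/w1c.png",cv2.resize(a,None,fx=3,fy=3,interpolation=cv2.INTER_CUBIC))
a=cv2.imread("pics/w1.png")[50:90,180:240];b=cv2.imread("pics/w1.png")[50:90,315:375]
cv2.imwrite("pics/w1d.png",cv2.convertScaleAbs(cv2.resize(cv2.vconcat([a,b]),None,fx=7,fy=7,interpolation=cv2.INTER_CUBIC),alpha=1.6))
E
```

```text
(no output)
```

View pics/w1c.png

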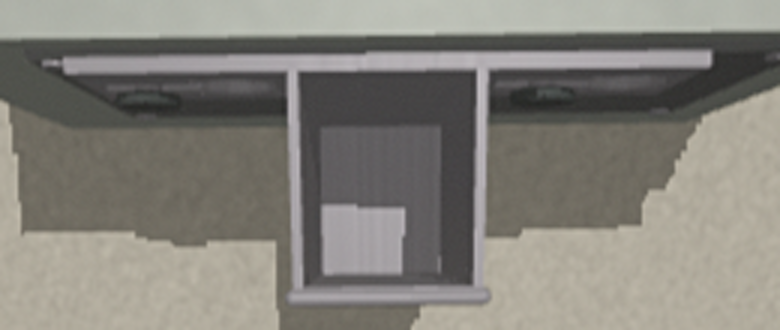

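View pics/w1d.png

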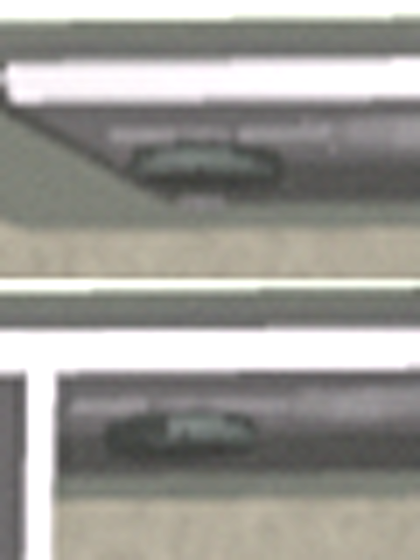

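```bash
python3 - <<'E'
from h import *
np.set_printoptions(precision=4,suppress=True)
W=np.load("w1.npy",allow_pickle=True).item();S=robot.capture("side");C=robot.capture("scene")
w=lambda x,y:(160+x/3-.33,40+y/3-.33); f=lambda x,y:(200+x/4-.4,120+y/4-.4); g=lambda x,y:(220+x/6-.4,190+y/6-.4)
P={}
for n,a,b,c in [("FL",w(290,302),f(318,258),g(322,132)),("FR",w(488,300),f(378,218),g(225,182))]:
    print(n,tri([(W,*a),(S,*b),(C,*c)]),"W+S",tri([(W,*a),(S,*b)])[0],"z.2",onz(W,*a,.2))
a=onz(W,*w(65,57),.2);b=onz(W,*w(711,51),.2);print("sheet back",a,b,np.linalg.norm(b-a),np.degrees(np.arctan2(*(b-a)[1::-1])))
a=onz(W,*w(65,73),.2);b=onz(W,*w(711,66),.2);print("sheet front",a,b,np.linalg.norm(b-a),np.degrees(np.arctan2(*(b-a)[1::-1])))
a=onz(W,*w(10,41),.21);b=onz(W,*w(770,33),.21);print("cab edge",a,b,np.degrees(np.arctan2(*(b-a)[1::-1])))
print("walls x",[onz(W,*w(*p),.2) for p in [(288,180),(300,180),(476,180),(488,180)]])
def ony(c,u,v,y):
    o,d=ray(c,u,v);return o+d*(y-o[1])/d[1]
for n,u0,v0 in [("A",180,50),("B",315,50)]:
  for x,y in ([(125,165),(280,165),(202,200),(202,140)] if n=="A" else [(105,155),(258,155),(180,180),(180,125)]): print(n,ony(W,u0+x/7-.43,v0+y/7-.43,.192))
print("W->S")
E
```

```text
FL (array([0.5637, 0.1324, 0.1983]), [np.float64(0.0010799983113542072), np.float64(0.0014501895503127127), np.float64(0.0010941365092852215)]) W+S [0.5634 0.1315 0.1997] z.2 [0.5627 0.1322 0.2   ]
FR (array([0.62  , 0.1341, 0.1997]), [np.float64(0.0018235729591068112), np.float64(0.0004097727846664124), np.float64(0.0014220344258020988)]) W+S [0.6206 0.1337 0.1996] z.2 [0.6214 0.133  0.2   ]
sheet back [0.5011 0.1988 0.2   ] [0.6809 0.2011 0.2   ] 0.17983074034543087 0.7380362240089358
sheet front [0.5008 0.1947 0.2   ] [0.6813 0.1973 0.2   ] 0.18051837672003646 0.8218069872561607
cab edge [0.4895 0.201  0.21  ] [0.6931 0.2039 0.21  ] 0.801039627028476
walls x [array([0.5627, 0.1665, 0.2   ]), array([0.5662, 0.1665, 0.2   ]), array([0.6167, 0.1668, 0.2   ]), array([0.6202, 0.1668, 0.2   ])]
A [0.5057 0.192  0.166 ]
A [0.5267 0.192  0.1667]
A [0.508  0.192  0.1286]
A [0.521  0.192  0.1888]
B [0.6283 0.192  0.1793]
B [0.6479 0.192  0.1799]
B [0.642  0.192  0.1557]
B [0.6336 0.192  0.204 ]
W->S
```

```bash
cat > st.py <<'E'
from h import *
import sys
np.set_printoptions(precision=4,suppress=True)
s=robot.observe();R=np.array(s["ee_rot"])
print(round(s["t"],2),s["position"],"yaw y",np.degrees(np.arctan2(R[1,1],R[0,1])),"tilt",R[:2,2],"F",s["ft_force"],"T",s["torque"],s["finger_gap"])
if len(sys.argv)>3:
    t=np.array([float(a) for a in sys.argv[1:4]]);print("shift cm",R.T@(t-s["position"])*100)
E
python3 st.py .591 .1665 .161
```

```text
2.83 [0.5847 0.0847 0.3541] yaw y 0.37666665694139595 tilt [0.0008 0.0004] F [ 0.3703 -0.7366  0.1012] T [-0.0172 -0.0083 -0.0416] 0.08536368880310216
shift cm [ 8.1679  0.6731 19.3117]
```

{"fn": "jog_arm", "kwargs": {
  "commands": [
    [3,0.3,2,-0.4],
    [6,0.6,4,-0.4],
    [8.1,0.65,7,-0.4],
    [8.1,0.65,9,-0.4],
    [8.1,0.65,11,-0.4],
    [8.1,0.65,12,-0.4],
    [8.1,0.65,12,-0.4],
    [8.1,0.65,12,-0.4]
  ]
}}

```text
t: 3.5
position: [0.591, 0.1648, 0.234]
ee_rot: [[-0.012, 1.0, 0.0], [1.0, 0.012, 0.0], [0.0, 0.0, -1.0]]
ft_force: [1.0, -0.1, 0.9]
finger_gap: 0.0856
```

```bash
python3 st.py .591 .1665 .161; python3 - <<'E'
from h import *
import cv2
c=robot.capture("wrist");cv2.imwrite("pics/w2.png",c["pixels"][:,:,::-1]);np.save("w2.npy",c,allow_pickle=True)
E
```

```text
3.5 [0.591  0.1648 0.234 ] yaw y 0.6941768883344599 tilt [0.     0.0001] F [ 1.0207 -0.1333  0.8535] T [-0.0325  0.0154  0.0115] 0.08557135402681365
shift cm [ 0.1691 -0.0013  7.2988]
```

View pics/w2.png

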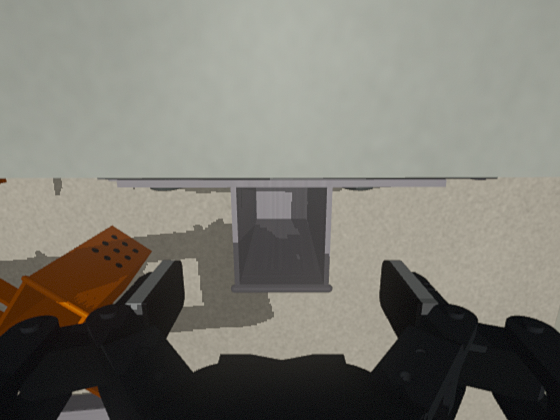

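```bash
python3 - <<'E'
import cv2
im=cv2.imread("pics/w2.png")
a=im[170:205,90:240];b=im[170:205,310:460]
cv2.imwrite("pics/w2d.png",cv2.convertScaleAbs(cv2.resize(cv2.vconcat([a,b]),None,fx=5,fy=5,interpolation=cv2.INTER_CUBIC),alpha=1.4))
E
```

```text
(no output)
```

View pics/w2d.png

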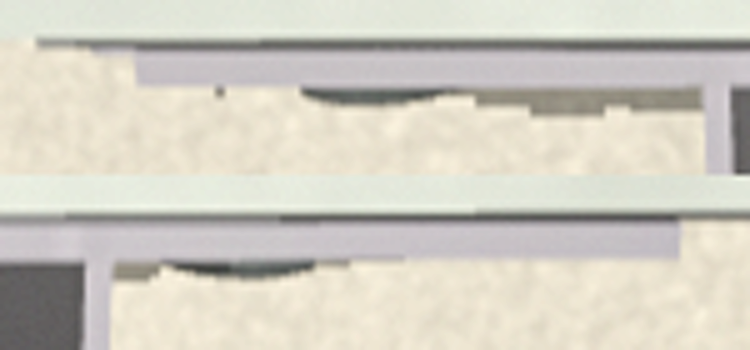

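{"fn": "jog_arm", "kwargs": {
  "commands": [
    [0.15,0,2.5,-0.1],
    [0.15,0,5,-0.1],
    [0.15,0,7,-0.1],
    [0.15,0,7.3,-0.1],
    [0.15,0,7.3,-0.1],
    [0.15,0,7.3,-0.1]
  ]
}}

```text
t: 4.05
position: [0.5925, 0.1655, 0.1627]
ee_rot: [[-0.012, 1.0, 0.003], [1.0, 0.012, 0.0], [0.0, 0.003, -1.0]]
ft_force: [-0.2, 0.4, 1.4]
finger_gap: 0.0855
```

```bash
python3 - <<'E'
from h import *
np.set_printoptions(precision=4,suppress=True)
W=np.load("w2.npy",allow_pickle=True).item()
for u in (164.8,165.6,357.5,358.5): print(onz(W,u,188,.172))
print("sheet ends",onz(W,90+135/5,180,.2),onz(W,310+680/5,180,.2))
E
python3 st.py .591 .1665 .161
```

```text
[0.5165 0.1884 0.172 ]
[0.517  0.1884 0.172 ]
[0.6398 0.1899 0.172 ]
[0.6404 0.1899 0.172 ]
sheet ends [0.5007 0.1983 0.2   ] [0.6814 0.2005 0.2   ]
4.05 [0.5925 0.1655 0.1627] yaw y 0.7125257879585061 tilt [0.003  0.0003] F [-0.2401  0.3971  1.3755] T [-0.0042 -0.0345  0.0421] 0.08549867523847744
shift cm [ 0.0973 -0.1539  0.1703]
```

{"fn": "jog_arm", "kwargs": {
  "commands": [
    [0,0,0,0],
    [0,0,0,0],
    [0,0,0,0],
    [0,0,0,0],
    [0,0,0,0],
    [0,0,0,0],
    [0,0,0,0],
    [0,0,0,0]
  ],
  "grip": 255
}}

```text
t: 4.72
position: [0.5924, 0.1654, 0.1624]
ee_rot: [[-0.012, 1.0, 0.003], [1.0, 0.012, 0.0], [0.0, 0.003, -1.0]]
ft_force: [-1.0, -1.1, 6.6]
finger_gap: 0.0554
```

```bash
python3 st.py
```

```text
4.72 [0.5924 0.1654 0.1624] yaw y 0.7069128467054531 tilt [0.003 0.   ] F [-0.9965 -1.0845  6.6031] T [-0.0186  0.2559 -0.091 ] 0.05537918652108632
```

{"fn": "jog_arm", "kwargs": {
  "commands": [
    [0,0,-0.06,0],
    [0,0,-0.12,0],
    [0,0,-0.12,0],
    [0,0,-0.12,0]
  ]
}}

```text
t: 5.05
position: [0.5921, 0.1655, 0.1625]
ee_rot: [[-0.012, 1.0, 0.002], [1.0, 0.012, 0.0], [0.0, 0.002, -1.0]]
ft_force: [2.6, -1.7, 4.2]
finger_gap: 0.0552
```

```bash
python3 st.py
```

```text
5.05 [0.5921 0.1655 0.1625] yaw y 0.7122418466775579 tilt [0.0022 0.    ] F [ 2.6294 -1.6701  4.2141] T [-0.1148 -0.3722 -0.1036] 0.055239137635427024
```

{"fn": "jog_arm", "kwargs": {
  "commands": [
    [0,0,-0.06,0],
    [0,0,-0.1,0],
    [0,0,-0.1,0],
    [0,0,-0.1,0]
  ]
}}

```text
t: 5.38
position: [0.5913, 0.1655, 0.1626]
ee_rot: [[-0.013, 1.0, 0.0], [1.0, 0.013, -0.0], [-0.0, 0.0, -1.0]]
ft_force: [2.7, -0.8, 2.4]
finger_gap: 0.0553
```

```bash
python3 st.py
```

```text
5.38 [0.5913 0.1655 0.1626] yaw y 0.7244284830934336 tilt [ 0.0002 -0.0001] F [ 2.7031 -0.8282  2.399 ] T [-0.0719 -0.6186 -0.0894] 0.0553368566670058
```

{"fn": "jog_arm", "kwargs": {
  "commands": [
    [0,0,-0.06,0],
    [0,0,-0.1,0],
    [0,0,-0.1,0],
    [0,0,-0.1,0]
  ]
}}

```text
t: 5.72
position: [0.5903, 0.1656, 0.1629]
ee_rot: [[-0.013, 1.0, -0.002], [1.0, 0.013, -0.0], [-0.0, -0.002, -1.0]]
ft_force: [0.5, -1.5, -3.3]
finger_gap: 0.0554
```

```bash
python3 st.py
```

```text
5.72 [0.5903 0.1656 0.1629] yaw y 0.7336286782778522 tilt [-0.0022 -0.0001] F [ 0.5317 -1.4799 -3.267 ] T [-0.0516 -0.1223 -0.0051] 0.0554110905536355
```

{"fn": "jog_arm", "kwargs": {
  "commands": [
    [0,0,-0.06,0],
    [0,0,-0.12,0],
    [0,0,-0.12,0],
    [0,0,-0.12,0]
  ]
}}

```text
t: 6.05
position: [0.5908, 0.1656, 0.1645]
ee_rot: [[-0.013, 1.0, -0.001], [1.0, 0.013, -0.0], [-0.0, -0.001, -1.0]]
ft_force: [-0.2, -1.4, -2.8]
finger_gap: 0.0555
```

```bash
python3 st.py
```

```text
6.05 [0.5908 0.1656 0.1645] yaw y 0.7311729340028496 tilt [-0.0011 -0.    ] F [-0.1786 -1.3968 -2.7557] T [-0.0619  0.0212  0.0044] 0.055491661778316936
```

{"fn": "jog_arm", "kwargs": {
  "commands": [
    [0,-0.2,0,0],
    [0,-0.4,0,0],
    [0,-0.6,0,0],
    [0,-0.8,0,0],
    [0,-1.0,0,0],
    [0,-1.0,0,0]
  ]
}}

```text
t: 6.55
position: [0.5807, 0.1655, 0.1649]
ee_rot: [[-0.013, 1.0, -0.0], [1.0, 0.013, -0.0], [-0.0, -0.0, -1.0]]
ft_force: [0.0, -0.6, -3.9]
finger_gap: 0.0549
```

```bash
python3 st.py
```

```text
6.55 [0.5807 0.1655 0.1649] yaw y 0.7302782576114923 tilt [-0.0003 -0.    ] F [ 0.026  -0.6346 -3.9011] T [-0.041   0.0315 -0.0531] 0.05485683665093325
```

{"fn": "jog_arm", "kwargs": {
  "commands": [
    [0,-0.2,0,0],
    [0,-0.4,0,0],
    [0,-0.6,0,0],
    [0,-0.8,0,0],
    [0,-1.0,0,0],
    [0,-1.2,0,0],
    [0,-1.2,0,0]
  ]
}}

```text
t: 7.13
position: [0.5688, 0.1653, 0.1649]
ee_rot: [[-0.013, 1.0, -0.0], [1.0, 0.013, -0.0], [-0.0, -0.0, -1.0]]
ft_force: [0.0, 0.4, -3.6]
finger_gap: 0.0557
```

```bash
python3 st.py;  python3 - <<'E'
from h import *
import cv2
c=robot.capture("wrist");cv2.imwrite("pics/w3.png",c["pixels"][:,:,::-1]);np.save("w3.npy",c,allow_pickle=True)
c=robot.capture("side");cv2.imwrite("pics/s3.png",cv2.resize(c["pixels"][120:270,200:330,::-1],None,fx=4,fy=4,interpolation=cv2.INTER_CUBIC))
E
```

```text
7.13 [0.5688 0.1653 0.1649] yaw y 0.7299041364675112 tilt [-0.0003 -0.0001] F [ 0.014   0.4035 -3.5981] T [-0.0375 -0.0012 -0.0027] 0.05571391258769964
```

View pics/w3.png

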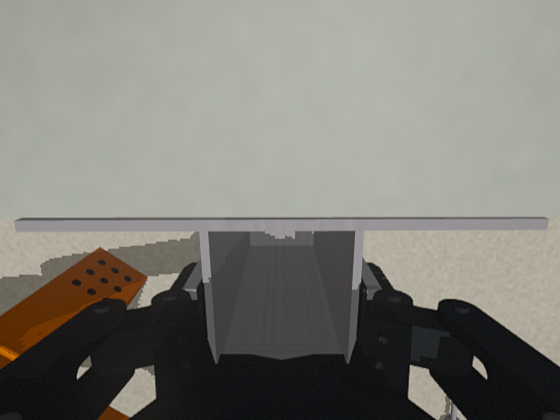

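View pics/s3.png

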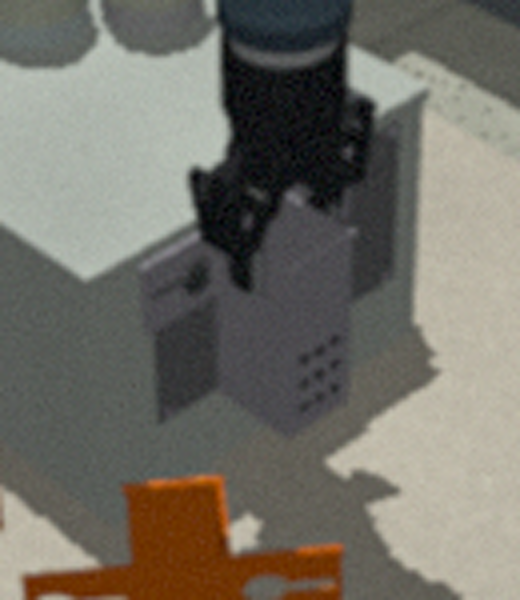

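{"fn": "jog_arm", "kwargs": {
  "commands": [
    [0,-0.2,0,0],
    [0,-0.4,0,0],
    [0,-0.6,0,0],
    [0,-0.8,0,0],
    [0,-0.8,0,0]
  ]
}}

```text
t: 7.65
position: [0.5608, 0.1652, 0.1648]
ee_rot: [[-0.013, 1.0, -0.0], [1.0, 0.013, -0.0], [-0.0, -0.0, -1.0]]
ft_force: [-0.3, -0.9, -3.2]
finger_gap: 0.0552
```

{"fn": "jog_arm", "kwargs": {
  "commands": [
    [0,-0.1,0,0],
    [0,-0.2,0,0],
    [0,-0.2,0,0]
  ]
}}

```text
t: 7.9
position: [0.5591, 0.1652, 0.1649]
ee_rot: [[-0.013, 1.0, -0.0], [1.0, 0.013, -0.0], [-0.0, -0.0, -1.0]]
ft_force: [-0.7, -0.6, -2.4]
finger_gap: 0.0552
```

{"fn": "jog_arm", "kwargs": {
  "commands": [
    [0,-0.1,0,0],
    [0,-0.2,0,0],
    [0,-0.2,0,0]
  ]
}}

```text
t: 8.15
position: [0.557, 0.1652, 0.1649]
ee_rot: [[-0.013, 1.0, -0.0], [1.0, 0.013, -0.0], [-0.0, -0.0, -1.0]]
ft_force: [-0.5, -0.6, -2.8]
finger_gap: 0.0554
```

{"fn": "jog_arm", "kwargs": {
  "commands": [
    [0,-0.1,0,0],
    [0,-0.1,0,0]
  ]
}}

```text
t: 8.32
position: [0.5566, 0.1651, 0.165]
ee_rot: [[-0.012, 1.0, 0.001], [1.0, 0.012, 0.0], [0.0, 0.001, -1.0]]
ft_force: [1.1, -0.4, -3.7]
finger_gap: 0.0555
```

{"fn": "jog_arm", "kwargs": {
  "commands": [
    [0,-0.1,0,0],
    [0,-0.1,0,0]
  ]
}}

```text
t: 8.48
position: [0.5564, 0.1651, 0.1652]
ee_rot: [[-0.012, 1.0, 0.003], [1.0, 0.012, 0.0], [0.0, 0.003, -1.0]]
ft_force: [5.3, -0.3, -6.5]
finger_gap: 0.0557
```

{"fn": "jog_arm", "kwargs": {
  "commands": [
    [0,-0.05,0,0],
    [0,-0.05,0,0]
  ]
}}

```text
t: 8.65
position: [0.5563, 0.1651, 0.1653]
ee_rot: [[-0.012, 1.0, 0.004], [1.0, 0.012, 0.0], [0.0, 0.004, -1.0]]
ft_force: [6.5, 0.5, -7.4]
finger_gap: 0.0554
```

{"fn": "jog_arm", "kwargs": {
  "commands": [
    [0,0.3,0,0],
    [0,0.6,0,0],
    [0,0.9,0,0],
    [0,1.05,0,0],
    [0,1.05,0,0],
    [0,1.05,0,0]
  ]
}}

```text
t: 9.15
position: [0.5652, 0.1652, 0.1648]
ee_rot: [[-0.013, 1.0, -0.0], [1.0, 0.013, -0.0], [-0.0, -0.0, -1.0]]
ft_force: [0.1, 0.3, -3.2]
finger_gap: 0.0557
```

```bash
python3 st.py;  python3 - <<'E'
from h import *
import cv2
c=robot.capture("side");cv2.imwrite("pics/s4.png",cv2.resize(c["pixels"][120:270,200:330,::-1],None,fx=4,fy=4,interpolation=cv2.INTER_CUBIC))
E
```

```text
9.15 [0.5652 0.1652 0.1648] yaw y 0.7254892717491561 tilt [-0.0004 -0.    ] F [ 0.0834  0.3337 -3.2403] T [-0.0396 -0.0629  0.0254] 0.05568597197796113
```

View pics/s4.png

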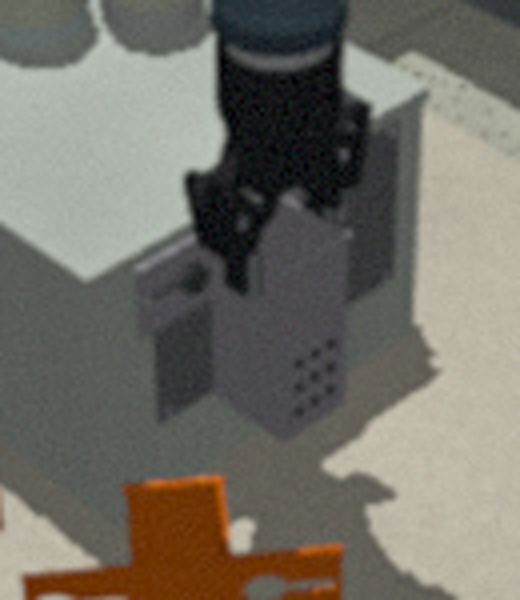

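{"fn": "jog_arm", "kwargs": {
  "commands": [
    [-0.15,0,0,0],
    [-0.3,0,0,0],
    [-0.45,0,0,0],
    [-0.45,0,0,0]
  ]
}}

```text
t: 9.53
position: [0.5652, 0.1604, 0.1649]
ee_rot: [[-0.012, 1.0, -0.0], [1.0, 0.012, -0.0], [-0.0, -0.0, -1.0]]
ft_force: [-0.2, -0.4, -3.2]
finger_gap: 0.0554
```

{"fn": "jog_arm", "kwargs": {
  "commands": [
    [-0.15,0,0,0],
    [-0.3,0,0,0],
    [-0.45,0,0,0],
    [-0.6,0,0,0],
    [-0.6,0,0,0]
  ]
}}

```text
t: 9.95
position: [0.5654, 0.1544, 0.1649]
ee_rot: [[-0.012, 1.0, -0.0], [1.0, 0.012, -0.0], [-0.0, -0.0, -1.0]]
ft_force: [-0.0, -0.1, -3.0]
finger_gap: 0.0553
```

{"fn": "jog_arm", "kwargs": {
  "commands": [
    [-1,0,0,0],
    [-2,0,0,0],
    [-3,0,0,0],
    [-4,0,-1,0],
    [-5,0,-3,0],
    [-6,0,-5,0],
    [-7,0,-7,0],
    [-8,0,-9,0],
    [-9,0,-10,0],
    [-12,-1,-10,0],
    [-15,-2,-10,0]
  ]
}}

```text
t: 10.87
position: [0.5475, 0.0033, 0.2664]
ee_rot: [[-0.014, 1.0, 0.003], [1.0, 0.014, -0.001], [-0.001, 0.003, -1.0]]
ft_force: [0.1, -0.5, -3.4]
finger_gap: 0.0549
```

{"fn": "jog_arm", "kwargs": {
  "commands": [
    [-3,-1.5,0,0],
    [-6,-3,0,0],
    [-9,-4.5,0,0],
    [-12,-6,0,0],
    [-15,-7.5,0,0],
    [-18,-9,0,0],
    [-21,-10,0,0],
    [-24,-10.5,0,0],
    [-25,-10.5,0,0],
    [-25,-10.5,0,0],
    [-25,-10.5,0,0]
  ]
}}

```text
t: 11.78
position: [0.4449, -0.2473, 0.2648]
ee_rot: [[-0.011, 1.0, -0.0], [1.0, 0.011, 0.001], [0.001, -0.0, -1.0]]
ft_force: [1.2, 0.3, -4.1]
finger_gap: 0.0551
```

```bash
python3 st.py .437 -.248 .107;  python3 - <<'E'
from h import *
import cv2
for n in ("side","scene","wrist"):
    c=robot.capture(n);cv2.imwrite(f"pics/{n}5.png",c["pixels"][:,:,::-1])
E
```

```text
11.78 [ 0.4449 -0.2473  0.2648] yaw y 0.6099328830765817 tilt [-0.0003  0.0008] F [ 1.1517  0.3123 -4.0855] T [ 0.0178 -0.0094  0.0068] 0.05512203940089576
shift cm [-0.0759 -0.7877 15.7772]
```

View pics/side5.png

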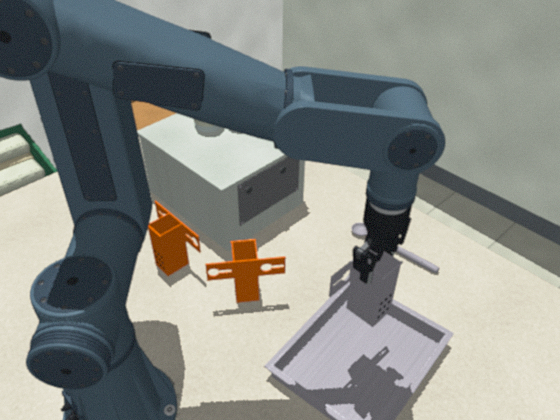

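View pics/wrist5.png

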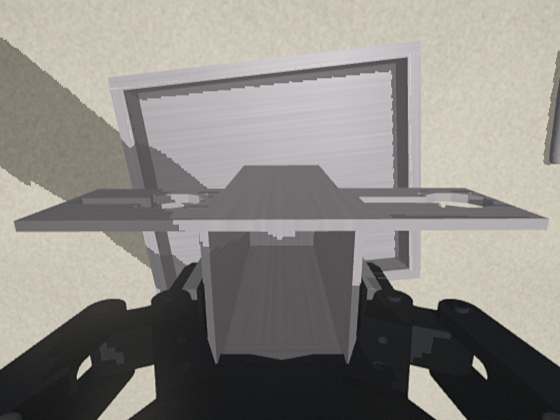

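```bash
python3 - <<'E'
from h import *
np.set_printoptions(precision=3,suppress=True)
c=robot.capture("wrist")
a=onz(c,110,78,.04);b=onz(c,420,42,.04);print(a,b,np.linalg.norm(a-b),onz(c,419,275,.04))
u=(b-a)/np.linalg.norm(b-a);v=np.array([-u[1],u[0],0]);print("yaw",np.degrees(np.arctan2(u[1],u[0])),"centre",(a+b)/2-v*.1325)
E
```

```text
[ 0.264 -0.139  0.04 ] [ 0.586 -0.1    0.04 ] 0.3237722485109922 [ 0.617 -0.361  0.04 ]
yaw 6.9020415180727 centre [ 0.441 -0.251  0.04 ]
```

{"fn": "jog_arm", "kwargs": {
  "commands": [
    [-0.3,-0.4,2,-3],
    [-0.3,-0.4,4,-6],
    [-0.3,-0.4,6,-6],
    [-0.3,-0.4,8,-6],
    [-0.3,-0.4,10,-6],
    [-0.3,-0.4,12,-6],
    [-0.3,-0.4,13.5,-6],
    [-0.3,-0.4,14.7,-6],
    [-0.3,-0.4,15,-6],
    [-0.3,-0.4,15,-6],
    [-0.3,-0.4,15,-6]
  ]
}}

```text
t: 12.9
position: [0.442, -0.2496, 0.1155]
ee_rot: [[-0.118, 0.993, 0.001], [0.993, 0.118, -0.0], [-0.001, 0.0, -1.0]]
ft_force: [-0.4, -0.7, -2.4]
finger_gap: 0.0554
```

{"fn": "jog_arm", "kwargs": {
  "commands": [
    [0,0,0.15,0],
    [0,0,0.3,0],
    [0,0,0.45,0],
    [0,0,0.45,0]
  ]
}}

```text
t: 13.23
position: [0.4415, -0.2499, 0.1105]
ee_rot: [[-0.117, 0.993, 0.0], [0.993, 0.117, -0.0], [-0.0, 0.0, -1.0]]
ft_force: [1.3, 0.4, -2.6]
finger_gap: 0.0552
```

{"fn": "jog_arm", "kwargs": {
  "commands": [
    [0,0,0.08,0],
    [0,0,0.16,0],
    [0,0,0.16,0]
  ]
}}

```text
t: 13.48
position: [0.4414, -0.2499, 0.1087]
ee_rot: [[-0.117, 0.993, -0.0], [0.993, 0.117, 0.0], [0.0, -0.0, -1.0]]
ft_force: [0.1, -0.5, -3.5]
finger_gap: 0.0556
```

{"fn": "jog_arm", "kwargs": {
  "commands": [
    [0,0,0.08,0],
    [0,0,0.16,0],
    [0,0,0.16,0]
  ]
}}

```text
t: 13.73
position: [0.4414, -0.2498, 0.107]
ee_rot: [[-0.117, 0.993, -0.0], [0.993, 0.117, 0.0], [0.0, -0.0, -1.0]]
ft_force: [-0.7, -0.2, -3.6]
finger_gap: 0.0551
```

{"fn": "jog_arm", "kwargs": {
  "commands": [
    [0,0,0.05,0],
    [0,0,0.1,0],
    [0,0,0.1,0]
  ]
}}

```text
t: 13.98
position: [0.4414, -0.2498, 0.1061]
ee_rot: [[-0.117, 0.993, -0.0], [0.993, 0.117, 0.0], [0.0, -0.0, -1.0]]
ft_force: [0.6, -0.5, -3.4]
finger_gap: 0.0554
```

{"fn": "jog_arm", "kwargs": {
  "commands": [
    [0,0,0.05,0],
    [0,0,0.1,0],
    [0,0,0.1,0]
  ]
}}

```text
t: 14.23
position: [0.4415, -0.25, 0.106]
ee_rot: [[-0.117, 0.993, -0.0], [0.993, 0.117, -0.0], [-0.0, -0.0, -1.0]]
ft_force: [-2.7, 2.6, 4.7]
finger_gap: 0.0549
```

{"fn": "jog_arm", "kwargs": {
  "commands": [
    [0,0,0.05,0],
    [0,0,0.1,0],
    [0,0,0.1,0]
  ]
}}

```text
t: 14.48
position: [0.4415, -0.25, 0.1059]
ee_rot: [[-0.117, 0.993, -0.0], [0.993, 0.117, -0.0], [-0.0, -0.0, -1.0]]
ft_force: [-6.0, 4.0, 12.9]
finger_gap: 0.0554
```

{"fn": "jog_arm", "kwargs": {
  "commands": [
    [0,0,-0.12,0],
    [0,0,-0.12,0],
    [0,0,-0.12,0]
  ]
}}

```text
t: 14.73
position: [0.4418, -0.2502, 0.1059]
ee_rot: [[-0.117, 0.993, 0.001], [0.993, 0.117, -0.001], [-0.001, 0.001, -1.0]]
ft_force: [-1.7, 1.7, 3.4]
finger_gap: 0.0548
```

{"fn": "jog_arm", "kwargs": {
  "commands": [
    [0,0,0,0],
    [0,0,0,0],
    [0,0,0,0],
    [0,0,0,0],
    [0,0,0,0],
    [0,0,0,0],
    [0,0,0,0],
    [0,0,0,0]
  ],
  "grip": 0
}}

```text
t: 15.4
position: [0.4415, -0.2499, 0.1054]
ee_rot: [[-0.117, 0.993, -0.0], [0.993, 0.117, 0.0], [0.0, -0.0, -1.0]]
ft_force: [0.4, 1.2, -0.4]
finger_gap: 0.0852
```

```bash
python3 st.py;  python3 - <<'E'
from h import *
import cv2
for n in ("side","wrist"):
    c=robot.capture(n);cv2.imwrite(f"pics/{n}6.png",c["pixels"][:,:,::-1])
E
```

```text
15.4 [ 0.4415 -0.2499  0.1054] yaw y 6.72539626274379 tilt [-0.  0.] F [ 0.3784  1.1727 -0.3756] T [0.031  0.0317 0.0594] 0.08523057120857805
```

View pics/wrist6.png

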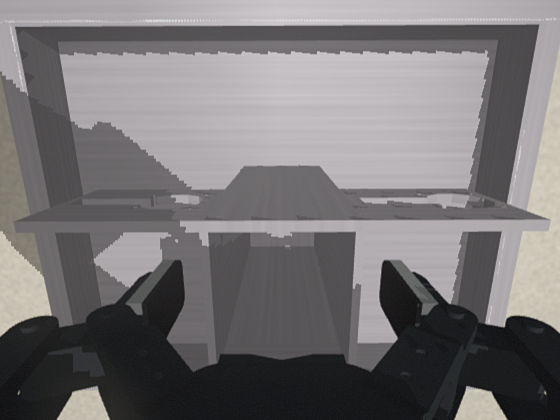

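Fingers are open on both sides and the holder is standing. I'll retreat straight up.

{"fn": "jog_arm", "kwargs": {
  "commands": [
    [0,0,-1,0],
    [0,0,-2,0],
    [0,0,-4,0],
    [0,0,-6,0],
    [0,0,-9,0],
    [0,0,-12,0],
    [0,0,-15,0],
    [0,0,-18,0],
    [0,0,-20,0],
    [0,0,-20,0],
    [0,0,-20,0],
    [0,0,-20,0]
  ]
}}

```text
t: 16.5
position: [0.4412, -0.2496, 0.3053]
ee_rot: [[-0.117, 0.993, -0.0], [0.993, 0.117, 0.0], [0.0, -0.0, -1.0]]
ft_force: [-0.3, 0.5, 0.5]
finger_gap: 0.0852
```

```bash
python3 st.py;  python3 - <<'E'
from h import *
import cv2
for n in ("side","scene"):
    c=robot.capture(n);cv2.imwrite(f"pics/{n}7.png",c["pixels"][:,:,::-1])
E
```

```text
16.5 [ 0.4412 -0.2496  0.3053] yaw y 6.7262972844769156 tilt [-0.0001  0.0001] F [-0.3377  0.4953  0.5151] T [ 0.009  -0.0168 -0.0086] 0.08524548577174706
```

View pics/side7.png

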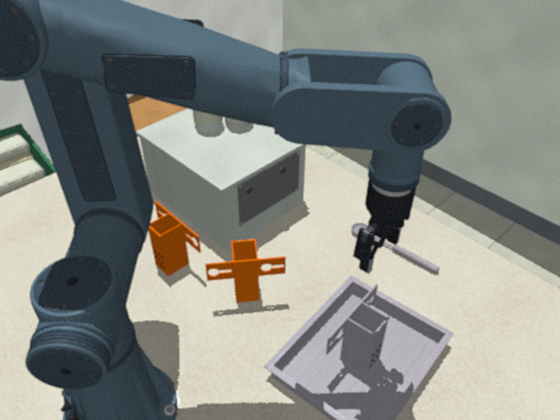

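View pics/scene7.png

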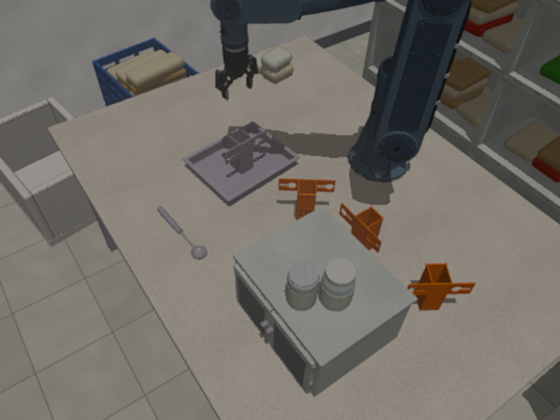

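The holder stands upright in the pan, at side (363,335) and scene (242,150). The gripper is clear, and the tin, jar and spoon have not moved.

```bash
python3 -c "
from plant import robot
print(robot.finish_job())"
```

```text
the job is handed in; nothing more can be done
None
```

I took the steel holder off the cupboard's end panel and set it down upright inside the steel pan. I handed the job in at about 16.6 s of the 48 s allowed.

- **Taking it off:** I gripped it across its side walls and raised it about 1.5 mm to clear the shanks. I then slid it towards -x until it met the hard stop, where the sideways force reached about 6.5 N. I eased it back about 8.6 mm, and it drew off in -y with under 1 N along the pull. The stop was within 1 mm of where the camera had put it.
- **Setting it down:** I lowered it slowly until the foot touched at the expected height. I pressed a little after contact, reaching about 13 N upward, then eased off before opening the fingers.
- **Last checks:** The final side and scene views show the holder upright in the pan with the gripper clear, and the wrist force near zero. By eye, the tin, jar and spoon are where they were.
- **Disagreements:** The side camera put the pan's centre up to about 14 mm from the scene camera's. I placed by the wrist view, which was within about 1 cm of the scene camera.

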